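# Lock the filter latch of the bench dust extractor with its square key

## Robot

A 6-joint arm with a two-finger parallel gripper is mounted at the origin on the work surface. World frame = base frame: x ahead of the robot, y to its left, z up, the work surface at z = 0. Lengths are in m, angles in rad, forces in N, time in s.
With the tool pointing down it reaches from about 0.35 to 0.875 m from the base axis. Payload 4.2 kg.
Tool frame: the origin (TCP) lies between the finger pads; the fingertips stand 17 mm ahead of it and the grasp point (between the pads) lies 2 mm behind it; z points along the fingers, y is the line along which they close (so a half turn about z gives the same grasp; the last joint's range is limited). The gripper opens to 85 mm and grips with 20 to 120 N. Pads are 22 mm wide; open, the fingers measure 114 mm over their backs; the gripper's body (76 mm by 85 mm) begins 54 mm behind the grasp point. The pads swing forward as they close: fully open they stand 13 mm farther back than shut.
Start: joints at [1.505, 0.385, 0.008, 0, -1.194, -0.259], TCP at [0.199, 0.592, 0.222] pointing down, gripper open.
Joint ranges: [-3.14, 3.14], [-1.21, 2.06], [-1.07, 1.41], [-3.16, 2.05], [-2.99, -0.16], [-3.1, 3.1]. Speed limits (rad/s): [2.79, 2.79, 3.14, 3.14, 3.14, 3.14].

## Interface

Orientations are given as a rotation vector (axis times angle).
In Python, from station import reach, servo_line, goto_joints, set_gripper, pause, solve_ik, read_state, grab_frame, MotionError, job_done gives the robot as it stands. Calls block until the motion is done:
- reach(position, orientation): joint-space move of the TCP to a pose.
- servo_line(position, ori=None, velocity=0.15, max_force=None): straight line of the TCP; ori=None keeps the orientation; velocity is the mean speed in m/s. With max_force (N) it stops when the force on the tool has changed by that much, and returns True; else False.
- goto_joints(angles): joint-space move.
- set_gripper(opening, f_grip=None): finger opening in m; f_grip is the grip in N (None keeps the last); returns when the fingers have stopped.
- pause(seconds).
- solve_ik(position, orientation): joint angles nearest the present ones, or None.
- read_state(): the state.
- grab_frame(name): name is "scene" or "top" or "wrist"; returns a dict with "pixels" (480x640x3 uint8, red, green, blue), "camera_matrix" (3x3 intrinsics, pixels), "rvec" (rotation vector, rad) and "tvec" (3), from world to camera coordinates, as OpenCV has them. Camera axes: x right, y down, z forward; pixel columns grow to the right and rows downward; lengths in m; the calibration is good to about 2 mm. The wrist camera is an equidistant fisheye: a pixel r from the principal point sees the ray r / f radians off the axis. A picture is of the moment at which its call begins. There is no depth.
A pose or a line that the arm cannot do raises MotionError and nothing moves.
- job_done(): hands the job in; it is judged then, once.
The state is a dict: "clock": time; "joints": joint angles; "qvel": joint speeds; "joint_efforts": joint torques, N m; "tool_pos": TCP position; "ee_rot": TCP orientation; "contact_force": force on the tool from outside, world axes, zero at the start; "moment": the same for the moment, N m; "gripper_width": finger opening in m; "finger_force": force on a finger pad.
Only numpy, scipy, OpenCV 4.12 (cv2) and the standard library are available. Lean on these libraries where they do the work, as an engineer would, in place of code of your own. Each camera call takes 0.05 s, during which the arm holds its last target. There are 200 camera calls.

## Task

Take the red-handled square key out of its stand, put it upright and fully home into the brass square socket sunk in the top of the white dust extractor, and turn it clockwise (seen from above) until the latch meets its stop at the green dot. Work gently: the socket can sit a few millimetres off the middle of its opening, so feel for it rather than forcing the key, and do not force the latch against its stop. Leave the key standing in the socket, let go of it, and do not disturb the other things on the bench.

Things in the scene. Friction and masses are not known exactly. Their poses are not given: they have to be found in the camera images.
- key_grip (a point): Centre of the key's handle, where to grip it: a red plate 40 mm wide (key x) by 12 mm thick (key y) by 36 mm high. Below it a steel shank 12 mm square, 58 mm long, sides parallel to key x and y; its end is 76 mm below this point. Key 94 mm tall, about 80 g. It stands upright in a 14.5 mm pocket, 26 mm deep, of a fixed 46 mm square, 32 mm high aluminium stand.
- key_tip (a point): Centre of the end of the key's square shank (edges chamfered 0.6 mm); axes as the key's, z up along the key to its handle. At the start it is 6 mm above the bench, in the stand's pocket.
- opening (a point): Centre of the 46 mm round opening in the extractor's top plate, at the plate's upper face, 100 mm above the bench; axes as the extractor's. 12 mm below is the flat brass top of the latch with a square socket: 13 mm wide, 17 mm deep, floor 29 mm below this point. The socket's centre is fixed up to 6 mm off this point along x and up to 6 mm along y, unmeasured, new each time: find it by feel.
- latch (a joint): Angle of the brass latch and its socket, rad, clockwise seen from above about the socket's centre. At 0 the socket's sides lie along the extractor's x and y and its red line points to the extractor's -x (black dot); at the stop, pi/2, to +y (green dot). Starts at 0.3 to 0.6. It turns at about 0.09 N m, stays where left; the key has about 0.09 rad of play in it.
- unit: The white dust extractor, fixed: 220 mm (x) by 240 mm (y) by 100 mm high, origin at the centre of its underside; the opening is at (-40, -20) mm from its middle. Its latch is delicate: the key must never press on it with more than 50 N, pushing or twisting, and rubbing the key hard over its top can turn it.
- driver_grip (a point): Blue round handle (24 mm across, 40 mm high) of a nut driver standing in a like stand, 98 mm tall; this point is at the middle of the handle, 84 mm above the bench. Leave it alone.
- jar: Amber glass jar with black cap, 44 mm across, 55 mm tall, origin under its centre. Leave it alone.
- bottle: White bottle, 40 mm across, 130 mm tall, origin under its centre. Leave it alone.
- tub: Clear tub, 68 mm across, 45 mm tall, origin under its centre. Leave it alone.
- tweezers: Steel tweezers, 120 mm long, lying on the blue mat; origin at their middle. Leave them alone.
Not all that is in view belongs to the job. What is meant by the part that bears key_grip is not blue or purple, and is the smaller of those in its own colour.

How it is judged:
On the way, in this order (a step that is already met when the one before it is completed fails the run):
1. the key is fully home in the socket, upright, before the latch has been turned (z of key_tip in the frame of opening below -0.025 m and horizontal distance between key_tip and opening below 0.012 m and angle between key_tip's own z axis and vertical below 0.15 rad and value of joint latch below 0.9 rad), for 0.1 s.
2. the latch is turned to its stop with the key (value of joint latch above 1.42 rad and z of key_tip in the frame of opening below -0.022 m), for 0.1 s.
At the end, for the whole second after the job is handed in: The latch is within 0.15 rad of its stop (above 1.42 rad); the key stands in the socket with its end more than 22 mm below the extractor's top face (fully home is 29 mm), within 12 mm sideways of the opening's centre, tilted less than 0.15 rad, and released (all of step 2 and horizontal distance between key_tip and opening below 0.012 m and angle between key_tip's own z axis and vertical below 0.15 rad and contact force between the fingers and anything else below 0.2 N); the robot touches nothing.
It fails at once if the key is forced: it presses on the extractor or its latch with more than 50 N (contact force between key and unit above 50 N).
It fails at once if the gripper presses on the extractor (contact force between the arm and unit above 5 N).
It fails at once if another thing on the bench is disturbed (moved more than 30 mm) (distance of any of driver_grip, jar, bottle, tub, tweezers from where it was at the start of the episode above 0.03 m).
It also fails if it takes over 67 s, if anything falls off the work surface, if the arm or the gripper's body presses on something with over 40 N, if the wrist force passes 120 N, or if a joint passes its speed limit or range.

## Working session

There is one attempt and no reset: what is moved stays moved. The work goes in short steps, each a Python script; the robot and the scene stay as the last script left them, time stands still between calls to the robot, and variables do not carry over. Pictures are saved under pics/ and viewed, at most 10 in all, crops included, and the job is handed in when it is done.

```bash
ls; mkdir -p pics; cat > h.py <<'E'
import numpy as np, cv2
from station import *
def snap(n,f):
    g=grab_frame(n); cv2.imwrite('pics/'+f,g['pixels'][:,:,::-1]); 
    np.savez('pics/'+f+'.npz',**{k:np.array(g[k]) for k in('camera_matrix','rvec','tvec')}); return g
def ray2plane(f,uv,z):
    c=np.load('pics/'+f+'.npz');R=cv2.Rodrigues(c['rvec'])[0];t=c['tvec'].ravel();K=c['camera_matrix']
    out=[]
    for u,v in uv:
        if 'wrist' in f:
            x=(u-K[0,2])/K[0,0];y=(v-K[1,2])/K[1,1];r=np.hypot(x,y)+1e-12;d=np.array([x/r*np.sin(r),y/r*np.sin(r),np.cos(r)])
        else: d=np.linalg.inv(K)@[u,v,1]
        d=R.T@d;o=-R.T@t;out.append(o+d*(z-o[2])/d[2])
    return np.array(out)
E
python3 - <<'E'
from h import *
snap('scene','scene1.png');snap('top','top1.png')
s=read_state();print(s['clock'],s['ee_rot'],s['tool_pos'])
E
```

```text
pics
0.1 [ 3.09832143e+00 -5.07813716e-01 -3.64003356e-04] [0.19926012 0.59182527 0.22072848]
```

View pics/top1.png

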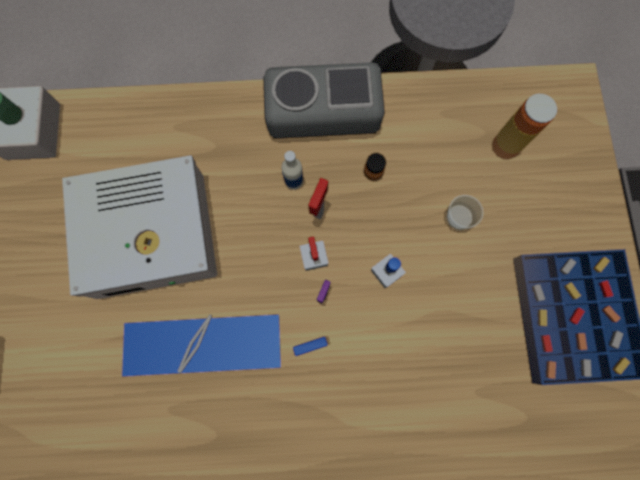

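View pics/scene1.png

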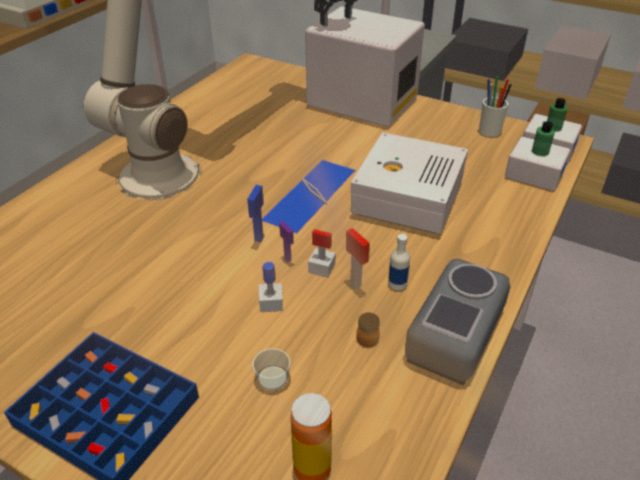

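Top view: the small red key is in its stand at (313,249), the larger red decoy at (318,197), the extractor opening at about (147,242), and the black and green dots at (149,260) and (127,245). I'll zoom in on both.

```bash
python3 - <<'E'
from h import *
im=cv2.imread('pics/top1.png')
a=cv2.resize(im[225:285,285:345],None,fx=6.6,fy=6.6,interpolation=cv2.INTER_CUBIC)
b=cv2.resize(im[150:310,55:225],(400,376),interpolation=cv2.INTER_CUBIC)
b=cv2.copyMakeBorder(b,0,a.shape[0]-376,0,0,cv2.BORDER_CONSTANT)
cv2.imwrite('pics/crop1.png',np.hstack([a,b]))
f='top1.png'
print(ray2plane(f,[(313,249)],.1),ray2plane(f,[(147,242),(149,260),(127,245),(67,180),(190,160),(205,268),(73,293)],.1),ray2plane(f,[(318,197),(323,291),(310,346),(394,265),(292,170)],.1))
c=np.load('pics/top1.png.npz');R=cv2.Rodrigues(c['rvec'])[0];print(-R.T@c['tvec'].ravel())
E
```

```text
[[ 0.53870465 -0.10218647  0.1       ]] [[0.56768664 0.19354864 0.1       ]
 [0.53464873 0.18901702 0.1       ]
 [0.56412222 0.22907209 0.1       ]
 [0.69364121 0.34472714 0.1       ]
 [0.7207476  0.11816367 0.1       ]
 [0.51485444 0.08984811 0.1       ]
 [0.48315212 0.31976526 0.1       ]] [[ 0.63530474 -0.11627383  0.1       ]
 [ 0.46294666 -0.11577382  0.1       ]
 [ 0.37074406 -0.08850416  0.1       ]
 [ 0.50204662 -0.24350126  0.1       ]
 [ 0.69044275 -0.07095674  0.1       ]]
[ 0.36981409 -0.10591102  0.88183248]
```

View pics/crop1.png

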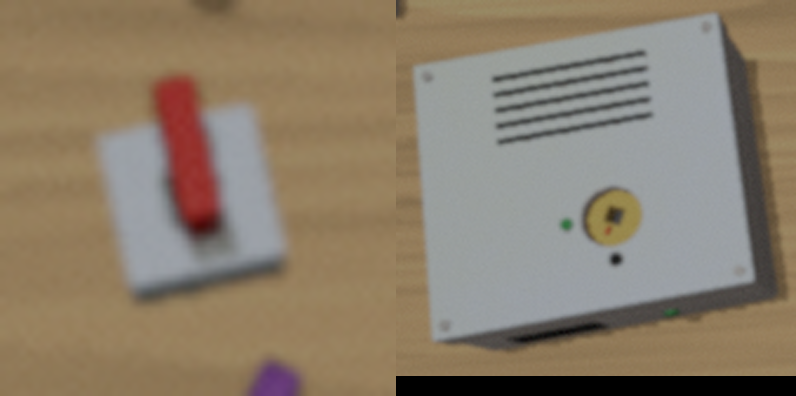

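```bash
cat >> h.py <<'E'
from scipy.spatial.transform import Rotation as Ro
def ori(yaw): return (Ro.from_euler('z',yaw)*Ro.from_euler('x',np.pi)).as_rotvec()
E
python3 - <<'E'
from h import *
p=ray2plane('top1.png',[(311.5,237.1),(316,258.3)],.1);print(p)
d=p[0]-p[1];kx=np.arctan2(d[1],d[0]);print('kx',kx)
for q in [(.567,.193,.25)]:
  for y in np.arange(-3,3.2,.5):
    j=solve_ik(q,ori(y)); print(round(y,1),None if j is None else np.round(j,2))
reach([.55,.193,.26],ori(0.12)); snap('wrist','wrist_ext.png'); print(read_state()['clock'],read_state()['tool_pos'])
reach([.539,-.102,.24],ori(kx)); snap('wrist','wrist_key.png'); print(read_state()['clock'],read_state()['joints'])
E
python3 - <<'E'
import cv2,numpy as np
a=cv2.imread('pics/wrist_ext.png');b=cv2.imread('pics/wrist_key.png')
cv2.imwrite('pics/w2.png',cv2.resize(np.vstack([a,b])[:, :],(427,600)) if 0 else cv2.resize(np.hstack([a,b]),(800,300)))
E
```

```text
[[ 0.56062354 -0.1006164   0.1       ]
 [ 0.52157955 -0.10663453  0.1       ]]
kx 0.15293361372577643
-3.0 [ 0.6   0.32 -0.01 -0.   -1.23 -2.03]
-2.5 [ 0.6   0.32 -0.01 -0.   -1.23 -1.53]
-2.0 [ 0.6   0.32 -0.01  0.   -1.23 -1.03]
-1.5 [ 0.6   0.32 -0.01  0.   -1.23 -0.53]
-1.0 [ 0.6   0.32 -0.01  0.   -1.23 -0.03]
-0.5 [ 0.6   0.32 -0.01  0.   -1.23  0.47]
0.0 [ 0.6   0.32 -0.01  0.   -1.23  0.97]
0.5 [ 0.6   0.32 -0.01  0.   -1.23  1.47]
1.0 [ 0.6   0.32 -0.01  0.   -1.23  1.97]
1.5 [ 0.6   0.32 -0.01  0.   -1.23  2.47]
2.0 [ 0.6   0.32 -0.01  0.   -1.23  2.97]
2.5 [ 0.6   0.32 -0.01  0.   -1.23 -2.81]
3.0 [ 0.6   0.32 -0.01  0.   -1.23 -2.31]
2.075 [0.54978502 0.19377345 0.25987532]
3.2583 [ 1.10474476e-01  2.41924341e-01 -1.51308364e-01 -4.45809552e-05
 -1.17708543e+00  1.61483717e+00]
```

View pics/w2.png

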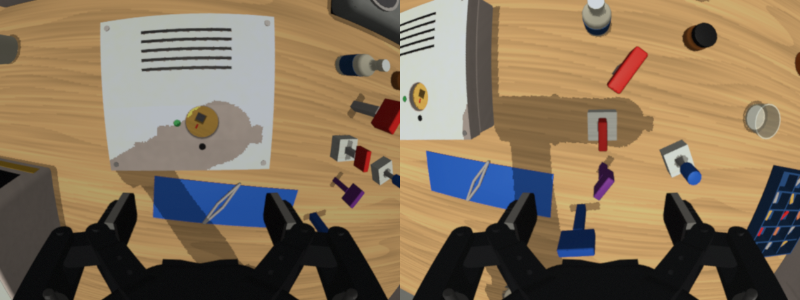

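Left: the opening is at about (404,195) in the half-scale view, with the socket rotated inside it. Right: the key in its stand is at about (603,130). I'll zoom in on both.

```bash
python3 - <<'E'
import cv2,numpy as np
a=cv2.imread('pics/wrist_ext.png')[150:250,260:360];b=cv2.imread('pics/wrist_key.png')[165:265,275:375]
cv2.imwrite('pics/w3.png',np.hstack([cv2.resize(i,(400,400),interpolation=cv2.INTER_CUBIC) for i in (a,b)]))
E
```

```text
(no output)
```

View pics/w3.png

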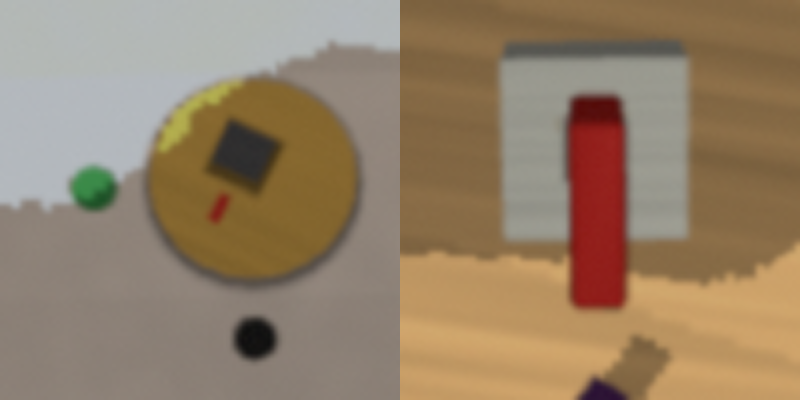

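Left crop: the socket corners are at (232,120), (283,147), (260,195), (207,170), the red line points to lower left, and the opening disc is centred at about (253,180). Right crop: the handle's top face spans x 570–626 and y 120–307.

```bash
python3 - <<'E'
from h import *
f=lambda P,ox,oy:[(ox+u/4,oy+v/4) for u,v in P]
s=ray2plane('wrist_ext.png',f([(232,120),(283,147),(260,195),(207,170)],260,150),.088)[:,:2]
print('sock',s,s.mean(0)); 
for i in range(4):
  d=s[(i+1)%4]-s[i];print(np.linalg.norm(d),np.arctan2(d[1],d[0])%(np.pi/2))
o=ray2plane('wrist_ext.png',f([(253,180),(94,188),(255,338)],260,150),.1)[:,:2];print('open,green,black',o)
r=ray2plane('wrist_ext.png',f([(226,196),(214,221)],260,150),.088)[:,:2];d=r[1]-r[0];print('red',np.arctan2(d[1],d[0]))
k=ray2plane('wrist_key.png',f([(170,120),(226,120),(226,307),(170,307)],275,165),.1)[:,:2];print('key',k,k.mean(0))
d=k[0]+k[1]-k[2]-k[3];print(np.arctan2(d[1],d[0]),np.linalg.norm(d)/2,read_state()['tool_pos'],read_state()['contact_force'])
c=ray2plane('wrist_ext.png',f([],0,0) or [(p[0]*1.6,p[1]*1.6) for p in [(107,27),(268,23),(265,163),(114,165)]],.1)[:,:2];print(c)
E
```

```text
sock [[0.57995004 0.19992547]
 [0.57534033 0.18808269]
 [0.56400589 0.19176346]
 [0.56819472 0.20406165]] [0.57187274 0.19595832]
0.012708306521677393 1.199597959488024
0.011917116958415243 1.2567972034528099
0.012991984844333277 1.2425149599087555
0.012461765289712151 1.232469451429481
open,green,black [[0.56945085 0.19409776]
 [0.56374877 0.22759366]
 [0.53463038 0.18933984]]
red 2.821452799555061
key [[ 0.56219352 -0.09481212]
 [ 0.56391723 -0.10583123]
 [ 0.52526557 -0.11216547]
 [ 0.52349173 -0.10075192]] [ 0.54371701 -0.10339018]
0.15736280978185024 0.03916059478505274 [ 0.53949985 -0.10092278  0.24011907] [-0.85473199  0.44069855  0.09930264]
[[0.69094469 0.34097437]
 [0.71877444 0.12278655]
 [0.52086077 0.09447589]
 [0.48997653 0.31805901]]
```

```bash
python3 - <<'E'
from h import *
x,y=.5432,-.1033;o=ori(.157)
set_gripper(.05)
reach([x,y,.13],o); servo_line([x,y,.080],velocity=.08,max_force=15)
print(read_state()['tool_pos'])
set_gripper(0.0,60); s=read_state();print(s['gripper_width'],s['finger_force'],s['contact_force'],s['tool_pos'])
servo_line([x,y,.21],velocity=.1)
s=read_state();print(s['clock'],s['gripper_width'],s['finger_force'],s['contact_force'],s['moment'],s['tool_pos'])
reach([.572,.196,.22],ori(-.335))
snap('wrist','wrist_held.png');snap('scene','scene2.png');s=read_state();print(s['clock'],s['contact_force'],s['moment'],s['joints'])
a=cv2.imread('pics/wrist_held.png');b=cv2.imread('pics/scene2.png')
cv2.imwrite('pics/held.png',np.hstack([cv2.resize(a,(400,300)),cv2.resize(b[60:280,280:500],(300,300))]))
E
```

```text
[ 0.54377644 -0.10329681  0.08058078]
0.009858757962530978 60.9438693523407 [-0.44373687  0.27388753  2.89243923] [ 0.54375047 -0.10337573  0.08066482]
6.875 0.01011148464991323 60.53549408912659 [-0.78280943 -0.38994413 -0.34372011] [ 0.03586928 -0.04514088 -0.01754841] [ 0.542746   -0.10328724  0.20918723]
8.125 [-1.15323582 -0.47229333 -0.8342846 ] [ 0.00015198 -0.04042732 -0.01319944] [ 5.95742644e-01  3.51051318e-01 -4.78676249e-02  5.41171923e-05
 -1.17232607e+00  6.38617714e-01]
```

View pics/held.png

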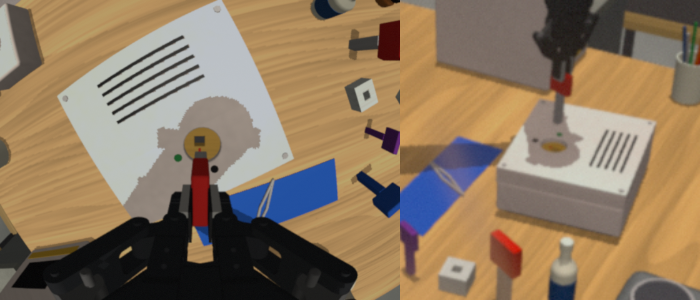

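The key is held upright and the stand is empty. The handle in the wrist view is at (200,190), with the socket just above it at (200,140). I'll zoom in on the tip against the socket.

```bash
python3 - <<'E'
from h import *
a=cv2.imread('pics/wrist_held.png')[200:290,275:365]
cv2.imwrite('pics/held2.png',cv2.resize(a,(600,600),interpolation=cv2.INTER_CUBIC))
c=np.load('pics/wrist_held.png.npz');R=cv2.Rodrigues(c['rvec'])[0];print(-R.T@c['tvec'].ravel(),R[2],read_state()['tool_pos'])
E
```

```text
[0.64668492 0.16990821 0.3710019 ] [-0.29309536  0.10192387 -0.95063486] [0.57208424 0.19474256 0.21991914]
```

View pics/held2.png

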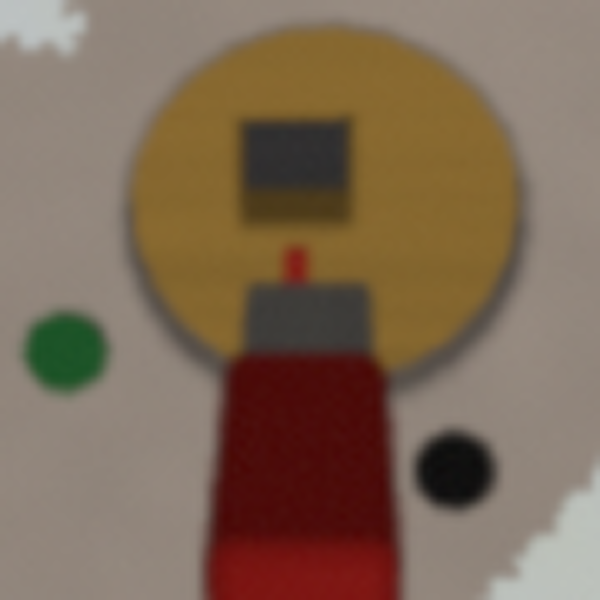

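The socket rim here is (241,119)–(350,225), aligned with the key. The lower front edge of the key tip runs from (247,285) to (372,285).

```bash
python3 - <<'E'
from h import *
f=lambda P:[(275+u/6.667,200+v/6.667) for u,v in P]
s=ray2plane('wrist_held.png',f([(241,119),(352,117),(350,224),(241,225)]),.088)[:,:2]
st=read_state();tcp=st['tool_pos'];yaw=Ro.from_rotvec(st['ee_rot']);T=yaw.as_matrix();print(T)
t=ray2plane('wrist_held.png',f([(247,285),(372,285)]),tcp[2]-.0747)[:,:2]
tip=t.mean(0)-.006*T[:2,0]
print('sock',s.mean(0),[np.linalg.norm(s[i]-s[i-1]) for i in range(4)]);d=s[0]-s[3];print(np.arctan2(d[1],d[0]))
d=t[0]-t[1];print('tip',tip,np.linalg.norm(d),np.arctan2(d[1],d[0])-np.pi/2,'tip-tcp',tip-tcp[:2],'in tool', T[:2,:2].T@(tip-tcp[:2]))
E
```

```text
[[ 9.43944130e-01 -3.30105076e-01 -3.43407516e-04]
 [-3.30105176e-01 -9.43944112e-01 -2.93055578e-04]
 [-2.27418369e-04  3.89988691e-04 -9.99999898e-01]]
sock [0.57205787 0.19626437] [np.float64(0.013060120317964224), np.float64(0.013083775376806472), np.float64(0.013179313093229398), np.float64(0.013009659298573471)]
-0.3417519710586454
tip [0.57038724 0.19541131] 0.011996241523992035 -0.335147460614307 tip-tcp [-0.00169701  0.00066875] in tool [-1.82263743e-03 -7.10712209e-05]
```

```bash
cat >> h.py <<'E'
def st():
    s=read_state();print(round(s['clock'],2),np.round(s['tool_pos'],4),'F',np.round(s['contact_force'],1),'M',np.round(s['moment'],3));return s
E
python3 - <<'E'
from h import *
g=np.array([.57375,.19560]);o=ori(-.338)
c=g.copy()
servo_line([*c,.185],o,velocity=.06); pause(.2);s=st()
c=c+g-s['tool_pos'][:2]
servo_line([*c,.178],o,velocity=.03); pause(.2);s=st()
c=c+g-s['tool_pos'][:2];print(c)
h=servo_line([*c,.1452],o,velocity=.015,max_force=6);print(h);st()
np.save('c.npy',c)
E
```

```text
9.06 [0.574  0.1958 0.1855] F [-0.5  0.  -0.2] M [-0.009  0.015 -0.011]
9.64 [0.5736 0.1955 0.1781] F [-0.6 -0.3 -0.4] M [ 0.029 -0.039 -0.037]
[0.57364719 0.19554759]
False
11.97 [0.5738 0.1956 0.1457] F [-1.6  0.1  2.7] M [-0.064  0.538  0.024]
```

The key is fully home. Now I'll turn it about the socket axis while watching the moment.

```bash
cat > turn.py <<'E'
from h import *
import sys
y0=float(sys.argv[1]);y1=float(sys.argv[2]);lim=float(sys.argv[3])
c=np.load('c.npy');off0=.0018  # tcp ahead of key axis along tool x
ax=c-off0*np.array([np.cos(-.338),np.sin(-.338)])
n=max(1,int(np.ceil(abs(y1-y0)/.05)))
for y in np.linspace(y0,y1,n+1)[1:]:
    servo_line([*(ax+off0*np.array([np.cos(y),np.sin(y)])),.146],ori(y),velocity=.001)
    pause(.1);s=read_state();T=Ro.from_rotvec(s['ee_rot']).as_matrix()
    print(round(s['clock'],2),round(y,3),'act',round(np.arctan2(T[1,0],T[0,0]),3),'F',np.round(s['contact_force'],1),'M',np.round(s['moment'],3),np.round(s['tool_pos'],4),s['gripper_width'].__round__(4))
    if abs(s['moment'][2])>lim or np.linalg.norm(s['contact_force'])>20: print('LIMIT');break
E
python3 turn.py -.338 -.588 .3
```

```text
12.49 -0.388 act -0.388 F [-0.9  0.4  1.3] M [0.286 0.257 0.012] [0.5736 0.1956 0.1457] 0.01
12.84 -0.438 act -0.437 F [-1.   1.5 -1.6] M [0.533 0.327 0.011] [0.5735 0.1955 0.1457] 0.0099
13.19 -0.488 act -0.487 F [-0.7  1.  -0.7] M [0.576 0.271 0.06 ] [0.5734 0.1954 0.1458] 0.01
13.54 -0.538 act -0.537 F [-0.6  1.8 -1.9] M [0.597 0.235 0.038] [0.5734 0.1952 0.1458] 0.0098
13.89 -0.588 act -0.587 F [-0.6  2.3 -3.4] M [0.693 0.248 0.031] [0.5734 0.1952 0.1458] 0.0103
```

```bash
python3 turn.py -.588 -1.338 .25
```

```text
14.24 -0.635 act -0.634 F [-0.6  2.7 -3.9] M [0.779 0.203 0.104] [0.5733 0.1951 0.1458] 0.0096
14.59 -0.682 act -0.681 F [-0.1  2.  -4.9] M [0.779 0.15  0.042] [0.5733 0.195  0.1458] 0.0098
14.94 -0.729 act -0.728 F [-0.4  2.1 -5.2] M [0.789 0.095 0.077] [0.5732 0.195  0.1458] 0.0096
15.29 -0.776 act -0.774 F [-0.1  2.7 -5.4] M [0.803 0.046 0.034] [0.5732 0.1949 0.1459] 0.0098
15.64 -0.822 act -0.821 F [ 0.7  2.4 -6.4] M [ 0.874 -0.026  0.047] [0.5731 0.1948 0.1459] 0.0105
15.99 -0.869 act -0.868 F [-0.5  2.5 -6.2] M [ 0.845 -0.027  0.067] [0.5731 0.1948 0.1459] 0.0097
16.34 -0.916 act -0.915 F [-0.3  2.6 -6. ] M [ 0.857 -0.022  0.11 ] [0.573  0.1947 0.1459] 0.01
16.69 -0.963 act -0.962 F [ 0.2  3.2 -7.6] M [ 0.83  -0.064  0.085] [0.573  0.1947 0.1459] 0.01
17.04 -1.01 act -1.009 F [ 0.4  3.6 -8.7] M [ 0.855 -0.173  0.054] [0.5729 0.1946 0.1459] 0.0099
17.39 -1.057 act -1.056 F [ 0.4  2.5 -7.5] M [ 0.959 -0.206 -0.006] [0.5728 0.1946 0.1459] 0.01
17.74 -1.104 act -1.103 F [ 1.   2.3 -8.2] M [ 0.924 -0.211  0.026] [0.5728 0.1945 0.1459] 0.0102
18.09 -1.15 act -1.149 F [ 1.2  2.9 -8. ] M [ 0.885 -0.244  0.043] [0.5727 0.1945 0.146 ] 0.0103
18.44 -1.197 act -1.196 F [ 0.4  3.6 -7.8] M [ 0.904 -0.313  0.089] [0.5726 0.1945 0.146 ] 0.0099
18.79 -1.244 act -1.243 F [-0.1  2.9 -8.2] M [ 0.925 -0.395  0.086] [0.5726 0.1945 0.146 ] 0.0099
19.14 -1.291 act -1.29 F [ 1.7  2.5 -9.3] M [ 0.92  -0.424  0.064] [0.5725 0.1944 0.146 ] 0.0099
19.49 -1.338 act -1.337 F [ 0.6  2.6 -8.6] M [ 0.916 -0.416  0.058] [0.5724 0.1944 0.1461] 0.0102
```

```bash
sed -i 's/,.146\]/,.1457]/; s#/.05))#/.015))#' turn.py; python3 turn.py -1.338 -1.5 .17
```

```text
19.84 -1.353 act -1.352 F [ 0.7  1.2 -7.3] M [ 0.892 -0.29   0.052] [0.5725 0.1944 0.146 ] 0.0101
20.19 -1.367 act -1.367 F [ 0.   1.  -5.8] M [ 0.868 -0.341  0.063] [0.5725 0.1944 0.146 ] 0.0099
20.54 -1.382 act -1.382 F [ 0.7  2.4 -4.1] M [ 0.834 -0.378  0.075] [0.5725 0.1944 0.146 ] 0.0101
20.89 -1.397 act -1.397 F [ 1.   2.1 -3.4] M [ 0.854 -0.368  0.09 ] [0.5725 0.1944 0.146 ] 0.0101
21.24 -1.412 act -1.412 F [ 1.   1.5 -3.5] M [ 0.798 -0.364  0.028] [0.5724 0.1944 0.1459] 0.0101
21.59 -1.426 act -1.426 F [ 2.   2.6 -2.6] M [ 0.861 -0.375  0.055] [0.5724 0.1944 0.1459] 0.01
21.94 -1.441 act -1.441 F [ 1.4  2.4 -1.9] M [ 0.824 -0.417  0.123] [0.5724 0.1944 0.1459] 0.0099
22.29 -1.456 act -1.456 F [ 1.3  2.  -1.4] M [ 0.877 -0.462  0.043] [0.5723 0.1944 0.1459] 0.01
22.64 -1.471 act -1.471 F [ 0.8  1.9 -0.8] M [ 0.878 -0.454  0.069] [0.5723 0.1944 0.1459] 0.0096
22.99 -1.485 act -1.485 F [1.2 3.2 0.3] M [ 0.931 -0.553  0.094] [0.5722 0.1944 0.1459] 0.0095
23.34 -1.5 act -1.5 F [0.9 1.5 0.4] M [ 0.897 -0.581  0.022] [0.5722 0.1944 0.1458] 0.01
```

```bash
sed -i "s/pause(.1);s=read_state()/mz=[]\n    for _ in range(8): pause(.02);mz.append(read_state()['moment'][2])\n    s=read_state();s['moment'][2]=np.mean(mz)/" turn.py; python3 turn.py -1.5 -1.59 .15
```

```text
23.73 -1.513 act -1.513 F [1.9 2.1 1.2] M [ 0.934 -0.549  0.083] [0.5722 0.1944 0.1458] 0.01
24.11 -1.526 act -1.526 F [1.  3.  0.1] M [ 0.846 -0.606  0.085] [0.5721 0.1944 0.1458] 0.0101
24.49 -1.539 act -1.539 F [2.8 2.3 1.5] M [ 0.833 -0.637  0.077] [0.5721 0.1944 0.1458] 0.01
24.88 -1.551 act -1.551 F [2.3 3.  1.9] M [ 0.91  -0.633  0.099] [0.5721 0.1944 0.1458] 0.0094
25.26 -1.564 act -1.564 F [2.3 2.3 1.7] M [ 0.893 -0.666  0.09 ] [0.572  0.1944 0.1458] 0.0101
25.64 -1.577 act -1.577 F [1.9 2.5 2.8] M [ 0.899 -0.684  0.149] [0.572  0.1944 0.1458] 0.0102
26.02 -1.59 act -1.59 F [1.8 1.4 3.2] M [ 0.883 -0.643  0.215] [0.572  0.1944 0.1458] 0.0102
LIMIT
```

The moment steps up past -1.57, so the latch is on its stop. I'll ease off, release, lift and look.

```bash
python3 turn.py -1.59 -1.56 .3; python3 - <<'E'
from h import *
set_gripper(.05); pause(.2); s=st(); p=s['tool_pos']
servo_line([p[0],p[1],.25],velocity=.08); 
servo_line([p[0]-.05,p[1],.30],velocity=.15); pause(.3); s=st();print(s['finger_force'])
snap('wrist','wrist_end.png');snap('scene','scene3.png');snap('top','top3.png')
a=cv2.imread('pics/wrist_end.png');b=cv2.imread('pics/scene3.png');c=cv2.imread('pics/top3.png')
cv2.imwrite('pics/end.png',np.hstack([cv2.resize(a,(400,300)),cv2.resize(b[90:240,320:490],(340,300))]))
E
```

```text
26.41 -1.58 act -1.58 F [1.5 2.8 4.2] M [ 0.928 -0.713  0.15 ] [0.572  0.1943 0.1458] 0.0099
26.79 -1.57 act -1.57 F [2.6 2.6 3.6] M [ 0.909 -0.678  0.091] [0.572  0.1944 0.1458] 0.0101
27.18 -1.56 act -1.56 F [2.6 2.7 4. ] M [ 0.854 -0.647  0.046] [0.572  0.1944 0.1458] 0.0098
27.84 [0.5719 0.1942 0.1456] F [-0.  -0.4  0.5] M [-0.045 -0.004  0.051]
30.22 [0.522  0.1941 0.2991] F [ 0.3 -0.7  0. ] M [-0.048  0.05  -0.032]
0.0
```

View pics/end.png

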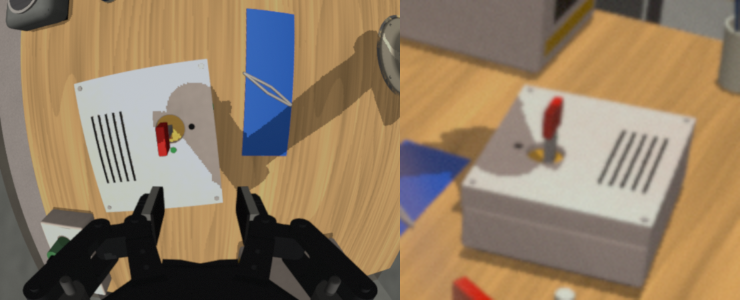

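The key is upright in the socket at about (163,138), released, with its handle along the extractor's y towards the green dot. The other things are undisturbed.

```bash
python3 -c "
from station import *
print(job_done())"
```

```text
the job is handed in; nothing more can be done
None
```

I put the key fully home in the socket, turned it clockwise until the turning resistance rose at the stop by the green dot, released it standing upright, and handed the job in; the verdict was not shown.

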